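# Run a block through the etching press by its star wheel

### The arm

A 6-joint arm with a two-finger parallel gripper is mounted at the origin on the work surface. World frame = base frame: x ahead of the robot, y to its left, z up, the work surface at z = 0. Lengths are in m, angles in rad, forces in N, time in s.
With the tool pointing down it reaches from about 0.25 to 0.725 m from the base axis. Payload 4 kg.
Tool frame: the origin (TCP) lies midway between the tips of the shut fingers; the grasp point (between the pads) lies 19 mm behind it; z points along the fingers, y is the direction in which the jaws open and shut (so a half turn about z gives the same grasp; the last joint's range is limited). The gripper opens to 85 mm and grips with 20 to 120 N. Pads are 22 mm wide; open, the fingers measure 114 mm over their backs; the gripper's body (76 mm by 85 mm) begins 54 mm behind the grasp point. The pads swing forward as they close: fully open they stand 13 mm farther back than shut.
Start: joints at [-1.31, 0.241, 0.005, 1.335, 0, 1.571], TCP at [0.129, -0.483, 0.231] pointing down, gripper open.
Joint ranges: [-2.72, 2.72], [-1.05, 1.87], [-1.09, 1.28], [-1.99, 2.15], [-1.42, 1.44], [-3.14, 3.14]. Speed limits (rad/s): [2.79, 2.79, 3.14, 3.14, 3.14, 3.14].

### API

Orientations are given as a unit quaternion [x, y, z, w].
In Python, from workcell import get_obs, camera, camera_model, job_done, masks_of gives the robot as it stands.
- The arm moves only by the tool jog_arm, never from a script. Its argument "deltas" is a list that holds one entry, the list of rows, each a list of 7 numbers: the shift along the tool's x, y, z in mm, then the turn, a rotation vector about the tool's x, y, z in degrees, then the finger opening in mm, from 0 to 85.4. A call has 1 to 5 rows; each row shifts and turns the pose as measured when the row begins, along the tool's axes as they then stand; what a row does not reach is not made up. A row lasts 1/10 s, in which the tool goes at most 50 mm and 8.59 degrees, less where a joint would pass 70% of its speed; a pose out of reach is approached as far as the arm can. A call with a gripper value outside its range is refused whole. The fingers move at their own pace and stop on an object; the grip force is fixed at half the most. Time passes only in rows, so rows that do not move let the fingers close. It gives the time, the measured TCP pose, the force and the opening at its end, in the units of the state.
- get_obs(): the state, without advancing time (a new reading comes with each control period).
- camera(name): name is "side" or "top" or "wrist"; returns the picture (400x640x3 uint8, red, green, blue); there is no depth.
- camera_model(name): a dict with "fovy" (degrees; the focal length in pixels is half the picture's height over the tangent of half this angle, whatever the lens; pixels are square), "cx", "cy" (the principal point, pixels), "k1" (the pictures are not rectified: a ray, as slopes to the right and down, at radius r is drawn at 1 + k1 r^2 times it, then the intrinsics apply), "pose" (4x4, takes a point from camera to world coordinates); the wrist camera has in their place "T_tool_cam" (4x4, takes a point from camera to tool coordinates, whose origin is the TCP and whose axes are the flange's). Camera axes: x right, y down, z forward; pixel columns grow to the right and rows downward; lengths in m; the calibration is good to about 2 mm. A picture is of the moment at which its call begins: read the wrist's pose just before it. camera_model takes no time and is no camera call.
- job_done(): hands the job in, once; it reports no verdict.
Trained networks look in the newest picture that a camera, given by its name, has taken for a name from the list of things; names that differ only in an ending like _2 or _b are one class to them, and where a whole thing is asked for, a point or a joint stands for the part that bears it (a point fixed in the world has none). Each returns a list of dicts, best first, with "conf" (0 to 1); they miss things now and then, are a little off and sometimes report something else, mostly with a low value. They report only what shows in the picture. A call takes as long as a camera call.
- masks_of(target, camera): "pixels" (400x640 bool, what is visible of it) and "at" ([column, row] in pixels, amid what is visible of it).
The state is a dict: "clock": time; "joint_pos": joint angles; "joint_vel": joint speeds; "tau": joint torques, N m; "eef_pos": TCP position; "tool_rot": TCP orientation; "ft_force": force on the tool from outside, world axes, zero at the start; "ft_torque": the same for the moment, N m; "grip_width": finger opening in m.
Only numpy, scipy, OpenCV 4.12 (cv2) and the standard library are available. Lean on these libraries where they do the work, as an engineer would, in place of code of your own. Each camera call takes 0.05 s, during which the arm holds its last target. There are 200 camera calls.

### The job

Run the print through the table-top press: push the spokes of the star wheel round with a fingertip, one after another and without gripping or forcing them, so that the bed carries the block under the roller and out to the left, until the whole block has come out from under the roller. Stop the bed there, short of its end stop. Do not touch the bed or the block, and leave the other things on the table where they stand.

Things in the scene. Friction and masses are not known exactly. Their poses are not given: they have to be found in the camera images.
- press: The fixed grey table-top etching press: two cheeks with T-bar screws (top 267 mm), a roller between them, 760 mm rails for the bed. Origin on the table straight below the star wheel's hub; place and yaw vary. x points away from the robot along the level axle and roller (nearer cheek's face at x = 62 mm, farther cheek ends at 358 mm), y along the rails to the robot's left, z up.
- star_wheel: The upright star wheel on the robot's side of the press, turning on the press's x axis. Origin at the centre of its hub (68 mm across), 157.5 mm above the table. Its frame turns with it: four spokes, steel rods 16 mm thick with a ball on the end, lie along its +z, +y, -z and -y, in the plane x = 0 of the press. It turns freely enough for a finger and stays where it is left.
- hub (a point): Fixed centre of the star wheel's hub, axes as the press's. The axle carries the top roller, 100 mm across. Pushing an upper spoke to the right (-y of the press; positive turn about +x) drives the bed left (+y), 50 mm per radian, 79 mm per quarter turn. It takes about 4 N at a ball.
- ball1 (a point): Centre of the black ball, 30 mm across, on the end of the star wheel's +z spoke, 125 mm from the hub's centre.
- ball2 (a point): Centre of the black ball, 30 mm across, on the end of the star wheel's +y spoke, 125 mm from the hub's centre.
- ball3 (a point): Centre of the black ball, 30 mm across, on the end of the star wheel's -z spoke, 125 mm from the hub's centre.
- ball4 (a point): Centre of the black ball, 30 mm across, on the end of the star wheel's -y spoke, 125 mm from the hub's centre.
- nip (a point): Fixed point straight below the roller's axis, midway along the roller, at the level of its underside, 107.5 mm above the table: the line where the block is pressed. The roller reaches 50 mm either side of it along the press's y.
- bed: The sliding steel bed, 200 mm wide, 460 mm long, 12 mm thick, top 98 mm above the table, a wooden runner along each side. Axes as the press's. It slides along y, moved by the wheel alone. Its origin, at its underside, is straight below the roller's axis when fully right, and 240 mm left of that at the left end stop.
- block_back (a point): Middle of the top of the block's rear (right-hand) edge. The block, locked on the bed under a brown packing board, is 100 mm long along the travel, 140 mm wide, its top level with the roller's underside. At the start its front edge is 10 mm short of to 40 mm past the roller's axis; at the left end stop this rear edge lies 120 mm left (+y of the press) of the axis.
- brayer: Loose hand roller for ink lying on the table, dark green roller 48 mm thick, 110 mm long, black handle, 190 mm long in all. Origin on the table below its frame. To be left alone.
- ink_tin: Loose closed round ink tin, 92 mm across, 62 mm high, origin at the centre of its underside. To be left alone.
- ink_jar: Loose small jar with black lid, 52 mm across, 52 mm high, origin at the centre of its underside. To be left alone.
- ink_knife: Loose flat ink spatula with dark wooden handle, 210 mm long, lying on the table. Origin at its underside. To be left alone.
- tape_roll: Loose tape roll lying flat, 90 mm across, 25 mm high, origin at the centre of its underside. To be left alone.
- green_bottle: Loose green bottle with white cap, 64 mm across, 200 mm high, origin at the centre of its underside. To be left alone.
- spirit_bottle: Loose pink bottle with red cap, 70 mm across, 190 mm high, origin at the centre of its underside. To be left alone.
- baren: Loose wooden hand baren, a disc 110 mm across with a knob, 44 mm high, origin at the centre of its underside. To be left alone.

How it is judged:
By the outcome, as a careful person would: the job done as asked, in the order asked, and still so for the second after the job is handed in, with the robot touching nothing.
It also fails if it takes over 54 s, if anything falls off the work surface, if the arm or the gripper's body presses on something with over 40 N, if the wrist force passes 120 N, or if a joint passes its speed limit or range.

## Working session

There is one attempt and no reset: what is moved stays moved. The work goes in short steps, Python scripts to look and compute and a tool call to move; the robot and the scene stay as the last step left them, time stands still between calls to the robot, and variables do not carry over. Pictures are saved under pics/ and viewed, about 8 in all and at most 12, crops included, and the job is handed in when it is done.

Besides the shell and the picture viewer there is one more tool, called in YAML: its name, and indented under it one key for each argument. jog_arm: Moves the arm, as the interface text tells. Its arguments: {"type":"object","properties":{"deltas":{"type":"array"}},"required":["deltas"]}

```bash
mkdir -p pics; ls; python3 - <<'E'
from workcell import *
import cv2,numpy as np
o=get_obs();print({k:np.round(v,3).tolist() for k,v in o.items()})
for n in("side","top","wrist"):
    im=camera(n);cv2.imwrite(f"pics/{n}0.png",im[:,:,::-1])
    m=camera_model(n);print(n,{k:np.round(v,4).tolist() for k,v in m.items()})
E
```

```text
pics
{'clock': 0.0, 'joint_pos': [-1.31, 0.241, 0.004, 1.335, -0.0, 1.571], 'joint_vel': [-0.001, 0.001, -0.0, 0.001, -0.001, -0.001], 'tau': [0.001, -37.232, 25.241, 0.017, -0.0, 0.0], 'eef_pos': [0.129, -0.482, 0.23], 'tool_rot': [0.992, 0.13, -0.0, -0.001], 'ft_force': [-0.991, 0.657, 0.169], 'ft_torque': [-0.052, -0.006, -0.055], 'grip_width': 0.085}
side {'fovy': 47.9124, 'cx': 322.3213, 'cy': 191.2944, 'k1': -0.0177, 'pose': [[-0.9117, -0.2728, 0.3072, 0.1426], [-0.4108, 0.616, -0.6721, 0.9038], [-0.0059, -0.739, -0.6737, 1.0113], [0.0, 0.0, 0.0, 1.0]]}
top {'fovy': 48.7281, 'cx': 317.7949, 'cy': 210.5958, 'k1': 0.0123, 'pose': [[-0.0083, -0.992, 0.1263, 0.363], [-0.9999, 0.009, 0.0055, 0.0341], [-0.0066, -0.1262, -0.992, 1.4466], [0.0, 0.0, 0.0, 1.0]]}
wrist {'fovy': 70.453, 'cx': 320.0726, 'cy': 199.114, 'k1': -0.0184, 'T_tool_cam': [[0.0005, -0.9464, -0.3231, 0.0837], [1.0, 0.0003, 0.001, -0.0002], [-0.0008, -0.3231, 0.9464, -0.1425], [0.0, 0.0, 0.0, 1.0]]}
```

View pics/side0.png

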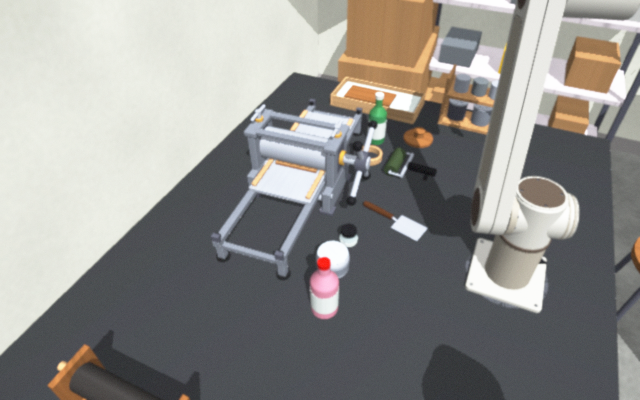

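View pics/top0.png

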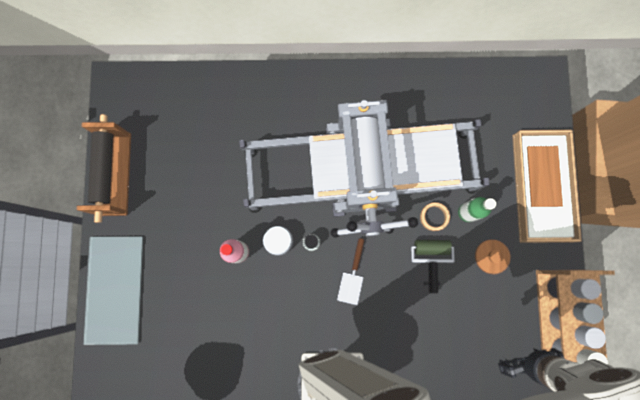

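```bash
cat > h.py <<'E'
from workcell import *
import numpy as np,cv2
from scipy.spatial.transform import Rotation as R
from scipy.optimize import least_squares
def cam(n):
    m=camera_model(n);f=200/np.tan(np.radians(m["fovy"])/2)
    if "pose" in m: T=np.array(m["pose"])
    else:
        o=get_obs();T=np.eye(4);T[:3,:3]=R.from_quat(o["tool_rot"]).as_matrix();T[:3,3]=o["eef_pos"];T=T@np.array(m["T_tool_cam"])
    return m,f,T
def proj(c,P):
    m,f,T=c;p=(np.atleast_2d(P)-T[:3,3])@T[:3,:3];s=p[:,:2]/p[:,2:]
    s=s*(1+m["k1"]*(s**2).sum(1,keepdims=True));return s*f+[m["cx"],m["cy"]]
E
python3 - <<'E'
from h import *
for n in("side","top"):
    camera(n)
    for t in("ball1","ball2","ball3","ball4","star_wheel","press","bed","block_back"):
        for d in masks_of(t,n)[:4]: print(n,t,round(d["conf"],2),np.round(d["at"],1),d["pixels"].sum())
E
```

```text
side ball1 0.66 [313.7 155.3] 2726
side ball1 0.33 [297.7 167.4] 11650
side ball2 0.66 [313.7 155.3] 2726
side ball2 0.33 [297.7 167.4] 11650
side ball3 0.66 [313.7 155.3] 2726
side ball3 0.33 [297.7 167.4] 11650
side ball4 0.66 [313.7 155.3] 2726
side ball4 0.33 [297.7 167.4] 11650
side star_wheel 0.74 [418.9 140. ] 459
side star_wheel 0.65 [313.1 155. ] 2435
side press 0.87 [298.5 164.3] 11620
side bed 0.74 [298.  179.1] 2860
side bed 0.61 [375.1 154. ] 172
side block_back 0.94 [296.1 177.2] 2849
side block_back 0.34 [376.2 118.6] 587
top ball1 0.7 [367.4 174.7] 2993
top ball2 0.7 [367.4 174.7] 2993
top ball3 0.7 [367.4 174.7] 2993
top ball4 0.7 [367.4 174.7] 2993
top star_wheel 0.91 [368.  171.8] 2791
top press 0.68 [372.8 163.9] 15938
top bed 0.57 [406.8 160.9] 6557
top bed 0.57 [275.8 240.7] 615
top bed 0.37 [373.4 162.1] 15385
top block_back 0.81 [405.4 157.6] 6451
```

```bash
python3 - <<'E'
import cv2,numpy as np
a=cv2.imread("pics/side0.png")[90:280,205:400];b=cv2.imread("pics/top0.png")[90:250,230:500]
cv2.imwrite("pics/c1.png",cv2.resize(a,None,fx=3.1,fy=3.1,interpolation=cv2.INTER_CUBIC))
cv2.imwrite("pics/c2.png",cv2.resize(b,None,fx=2.96,fy=2.96,interpolation=cv2.INTER_CUBIC))
E
```

```text
(no output)
```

View pics/c1.png

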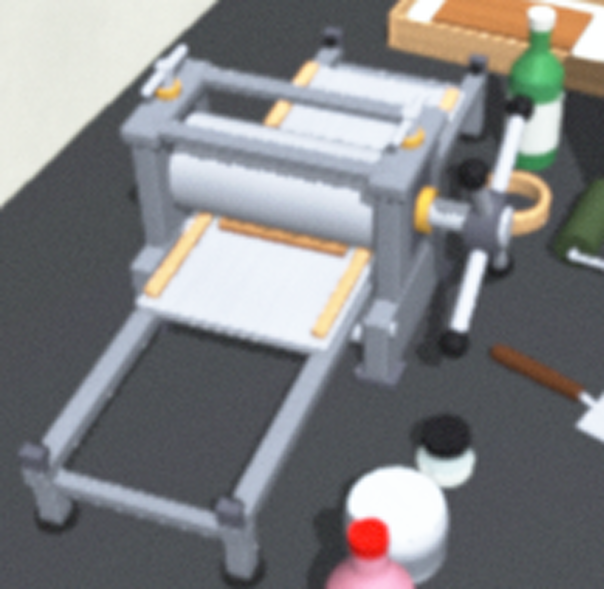

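View pics/c2.png

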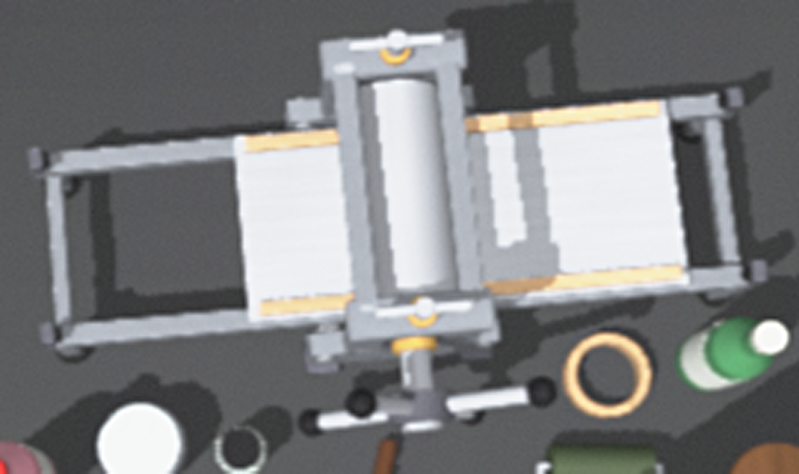

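```bash
cat > fit.py <<'E'
from h import *
cs,ct=cam("side"),cam("top")
def W(p,P): # press -> world
    c,s=np.cos(p[2]),np.sin(p[2]);P=np.atleast_2d(P)
    return np.c_[p[0]+c*P[:,0]-s*P[:,1],p[1]+s*P[:,0]+c*P[:,1],P[:,2]]
def balls(th): # angle about +x, ball k
    a=th+np.arange(4)*np.pi/2  # spoke +z, then +y?.. rotation about x takes z->-y
    return np.c_[0*a,-.125*np.sin(a),.1575+.125*np.cos(a)]
E
python3 - <<'E'
from fit import *
# order A, B(next clockwise toward -y), D, C
side=np.array([[472,174],[519,107],[500,262],[455,342]])/3.1+[205,90]
top=np.array([[361,404],[541,392],[473,412],[312,422]])/2.96+[230,90]
def res(q):
    P=W(q[:3],balls(q[3]));r=np.r_[proj(cs,P)-side,proj(ct,P)-top];r[2]*=.3;r[6]*=.5;return r.ravel()
s=least_squares(res,[.45,-.05,.0,-.5],loss='soft_l1');print(s.x,np.degrees(s.x[2:]),np.round(s.fun.reshape(-1,2),1))
p=s.x[:3];np.save("p.npy",s.x);print(np.round(W(p,balls(s.x[3])),3))
# roller axis / bed edges in top, z=.098 and sides
from scipy.optimize import fsolve
def back(c,px,z):
    w=fsolve(lambda v:proj(c,[[v[0],v[1],z]])[0]-px,[.5,0]);d=w-p[:2];cc,ss=np.cos(p[2]),np.sin(p[2]);return np.round([cc*d[0]+ss*d[1],-ss*d[0]+cc*d[1]],3)
f=lambda u:np.array(u)/2.96+[230,90]
g=lambda u:np.array(u)/3.1+[205,90]
for u in [(237,140),(252,318),(668,108),(687,285)]: print("bed",back(ct,f(u),.098))
for u in [(140,305),(325,350)]: print("bed side",back(cs,g(u),.092))
for u in [(220,222),(345,252)]: print("board front",back(cs,g(u),.1075))
for u in [(372,82),(395,290),(432,82),(458,290)]: print("roller edges",back(ct,f(u),.157))
E
```

```text
[ 0.47555612 -0.11769712  0.08094559 -0.56708782] [  4.63784085 -32.49173844] [[ 0.5  0.3]
 [ 0.4  0.3]
 [-0.   0.1]
 [-0.4  0.2]
 [-0.  -0.1]
 [ 0.2 -0.3]
 [-0.1 -0.3]
 [ 0.2  0. ]]
[[ 0.47  -0.051  0.263]
 [ 0.484 -0.223  0.225]
 [ 0.481 -0.185  0.052]
 [ 0.467 -0.013  0.09 ]]
bed [0.305 0.157]
bed [0.113 0.159]
bed [ 0.298 -0.301]
bed [ 0.107 -0.297]
bed side [0.307 0.157]
bed side [0.112 0.157]
board front [0.277 0.029]
board front [0.138 0.032]
roller edges [0.336 0.015]
roller edges [0.119 0.014]
roller edges [ 0.33  -0.046]
roller edges [ 0.114 -0.049]
```

jog_arm:
  deltas:
    - [[0, 0, -45, 0, 0, 5.2, 0], [0, 0, -45, 0, 0, 5.2, 0], [0, 0, -40, 0, 0, 0, 0], [31, -38, 0, 0, 0, 0, 0], [31, -38, 0, 0, 0, 0, 0]]

```text
clock: 1.55
eef_pos: [0.1843, -0.4038, 0.3628]
tool_rot: [1.0, 0.031, -0.0, -0.004]
ft_force: [1.0, -0.1, -0.9]
grip_width: 0.0122
```

jog_arm:
  deltas:
    - [[31, -38, 0, 0, 0, -1, 0], [31, -38, 0, 0, 0, 0, 0], [31, -38, 0, 0, 0, 0, 0], [31, -38, 0, 0, 0, 0, 0], [31, -38, 0, 0, 0, 0, 0]]

```text
clock: 2.05
eef_pos: [0.3272, -0.1978, 0.3658]
tool_rot: [0.999, 0.037, 0.002, -0.001]
ft_force: [2.0, -0.3, 0.0]
grip_width: 0.0003
```

jog_arm:
  deltas:
    - [[31, -38, 0, 0, 0, 0, 0], [31, -38, 0, 0, 0, 0, 0], [31, -38, 0, 0, 0, 0, 0], [0, 0, 0, 0, 0, 0, 0]]

```text
clock: 2.45
eef_pos: [0.4144, -0.0694, 0.367]
tool_rot: [0.999, 0.042, 0.004, -0.001]
ft_force: [0.1, -0.5, -0.6]
grip_width: -0.0001
```

```bash
cat > st.py <<'E'
from fit import *
q=np.load("p.npy")
o=get_obs();d=np.array(o["eef_pos"])-[q[0],q[1],0];c,s=np.cos(q[2]),np.sin(q[2])
print("clk",round(float(o["clock"]),2),"press xyz mm",np.round(1e3*np.array([c*d[0]+s*d[1],-s*d[0]+c*d[1],d[2]]),1),"yaw/tilt err",np.round((R.from_euler('z',q[2])*R.from_quat([1,0,0,0])).inv().__mul__(R.from_quat(o["tool_rot"])).as_rotvec(degrees=True),1),"F",np.round(o["ft_force"],1))
E
python3 st.py; python3 -c "
from h import *
cv2.imwrite('pics/w1.png',camera('wrist')[:,:,::-1])"
```

```text
clk 2.45 press xyz mm [-57.   53.1 367. ] yaw/tilt err [ 0.1  0.5 -0.1] F [ 0.1 -0.5 -0.6]
```

View pics/w1.png

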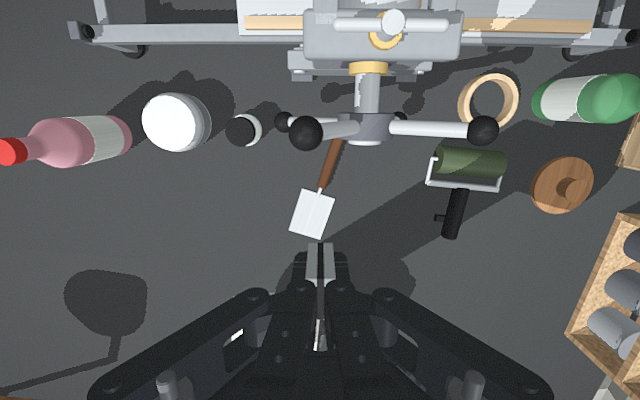

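```bash
python3 -c "
from fit import *
q=np.load('p.npy');print(np.round(proj(cam('wrist'),W(q[:3],balls(q[3]))),0))"
```

```text
[[302. 135.]
 [478. 131.]
 [396. 121.]
 [282. 123.]]
```

jog_arm:
  deltas:
    - [[29, -34, 0, 0, 0, 0, 0], [29, -34, 0, 0, 0, 0, 0], [2, 0, 0, 0, 0, 0, 0]]

```text
clock: 2.8
eef_pos: [0.4679, -0.0003, 0.3681]
tool_rot: [0.999, 0.037, 0.004, 0.001]
ft_force: [-0.4, -0.7, 0.2]
grip_width: 0.0007
```

```bash
python3 st.py
```

```text
clk 2.8 press xyz mm [  1.8 117.6 368.1] yaw/tilt err [-0.1  0.4  0.4] F [-0.4 -0.7  0.2]
```

jog_arm:
  deltas:
    - [[0, 0, 45, 0, 0, 0, 0], [0, 0, 45, 0, 0, 0, 0], [0, 0, 40, 0, 0, 0, 0], [0, 0, 0, 0, 0, 0, 0]]

```text
clock: 3.2
eef_pos: [0.4683, -0.0062, 0.2359]
tool_rot: [0.999, 0.035, 0.005, 0.002]
ft_force: [-0.8, -0.8, -0.0]
grip_width: -0.0003
```

jog_arm:
  deltas:
    - [[0, 10, 0, 0, 0, 0, 0], [0, 10, 0, 0, 0, 0, 0], [0, 10, -1, 0, 0, 0, 0], [0, 10, -2, 0, 0, 0, 0], [0, 10, -4, 0, 0, 0, 0]]

```text
clock: 3.7
eef_pos: [0.4741, -0.0583, 0.2559]
tool_rot: [0.999, 0.034, 0.012, -0.003]
ft_force: [0.2, 3.0, -1.5]
grip_width: 0.0001
```

```bash
python3 st.py
```

```text
clk 3.7 press xyz mm [  3.3  59.4 255.9] yaw/tilt err [0.3 1.4 0.7] F [ 0.2  3.  -1.5]
```

jog_arm:
  deltas:
    - [[0, 10, 0, 0, -0.7, -0.5, 0], [0, 10, 0, 0, -0.5, 0, 0], [0, 10, 0, 0, 0, 0, 0], [0, 10, 0, 0, 0, 0, 0], [0, 10, 0, 0, 0, 0, 0]]

```text
clock: 4.2
eef_pos: [0.4797, -0.1134, 0.2638]
tool_rot: [0.999, 0.037, 0.007, -0.003]
ft_force: [-1.0, 3.5, -1.7]
grip_width: -0.0003
```

```bash
python3 st.py
```

```text
clk 4.2 press xyz mm [  4.5   4.  263.8] yaw/tilt err [0.3 0.8 0.4] F [-1.   3.5 -1.7]
```

jog_arm:
  deltas:
    - [[-2, 10, 0, 0, -0.5, -0.4, 0], [-1, 10, 1, 0, -0.3, 0, 0], [0, 10, 2, 0, 0, 0, 0], [0, 10, 4, 0, 0, 0, 0], [0, 8, 5, 0, 0, 0, 0]]

```text
clock: 4.7
eef_pos: [0.4816, -0.1652, 0.2496]
tool_rot: [0.999, 0.041, -0.0, -0.004]
ft_force: [-0.9, 2.4, 1.9]
grip_width: 0.0002
```

```bash
python3 st.py
```

```text
clk 4.7 press xyz mm [  2.2 -47.8 249.6] yaw/tilt err [ 0.5 -0.  -0.1] F [-0.9  2.4  1.9]
```

jog_arm:
  deltas:
    - [[0, 8, 6, 0, 0, 0, 0], [0, 8, 6, 0, 0, 0, 0], [0, 7, 7, 0, 0, 0, 0], [0, 5, 6, 0, 0, 0, 0], [0, 0, 0, 0, 0, 0, 0]]

```text
clock: 5.2
eef_pos: [0.4839, -0.1972, 0.2219]
tool_rot: [0.999, 0.041, -0.0, -0.003]
ft_force: [0.2, 1.7, -0.2]
grip_width: -0.0001
```

```bash
python3 st.py
```

```text
clk 5.2 press xyz mm [  1.9 -79.9 221.9] yaw/tilt err [ 0.3 -0.  -0. ] F [ 0.2  1.7 -0.2]
```

jog_arm:
  deltas:
    - [[0, -4, -30, 0, 0, 0, 0], [0, 0, -45, 0, 0, 0, 0], [0, 0, -45, 0, 0, 0, 0], [0, -40, 0, 0, 0, 0, 0], [0, -45, 0, 0, 0, 0, 0]]

```text
clock: 5.7
eef_pos: [0.4783, -0.1161, 0.3451]
tool_rot: [0.999, 0.035, -0.0, 0.002]
ft_force: [0.8, 0.5, -1.4]
grip_width: 0.0
```

jog_arm:
  deltas:
    - [[0, -45, 0, 0, 0, 0, 0], [0, -45, 0, 0, 0, 0, 0], [0, -20, 0, 0, 0, 0, 0], [0, 0, 0, 0, 0, 0, 0]]

```text
clock: 6.1
eef_pos: [0.4723, -0.0021, 0.3476]
tool_rot: [0.999, 0.036, 0.005, 0.006]
ft_force: [-0.1, -0.5, 0.4]
grip_width: 0.0001
```

```bash
python3 st.py; python3 - <<'E'
from h import *
a=camera("side")[90:280,205:400,::-1];b=camera("top")[90:250,230:500,::-1]
a=cv2.resize(a,None,fx=3,fy=3,interpolation=cv2.INTER_CUBIC)
cv2.imwrite("pics/s2.png",a);cv2.imwrite("pics/t2.png",cv2.resize(b,None,fx=2.96,fy=2.96,interpolation=cv2.INTER_CUBIC))
E
```

```text
clk 6.1 press xyz mm [  6.1 115.4 347.6] yaw/tilt err [-0.7  0.5  0.5] F [-0.1 -0.5  0.4]
```

View pics/s2.png

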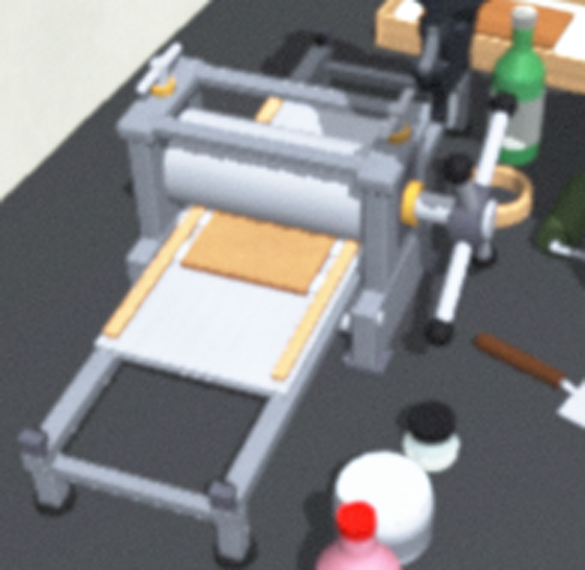

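```bash
cat > meas.py <<'E'
from fit import *
from scipy.optimize import fsolve
q=np.load("p.npy");p=q[:3]
def back(c,px,z):
    w=fsolve(lambda v:proj(c,[[v[0],v[1],z]])[0]-px,[.5,0]);d=w-p[:2];cc,ss=np.cos(p[2]),np.sin(p[2]);return np.round([cc*d[0]+ss*d[1],-ss*d[0]+cc*d[1]],3)
g=lambda u:np.array(u)/3+[205,90]
def theta(obs,t0):
    s=least_squares(lambda t:(proj(cs,W(p,balls(t[0])[[0,1,3]]))-g(obs)).ravel(),[t0]);return np.degrees(s.x[0]),np.round(s.fun,1)
E
python3 - <<'E'
from meas import *
print(theta([(458,168),(503,103),(438,331)],-.5),np.degrees(q[3]))
for u in [(97,343),(285,393)]: print("bed",back(cs,g(u),.092))
for u in [(182,265),(306,292)]: print("board front",back(cs,g(u),.1075))
E
```

```text
(np.float64(-32.189629893815294), array([0.1, 0.2, 0.1, 0.5, 0.3, 0.2])) -32.49173843852198
bed [0.312 0.233]
bed [0.112 0.235]
board front [0.273 0.115]
board front [0.138 0.112]
```

jog_arm:
  deltas:
    - [[-3, -2, 40, 0.5, -0.5, -0.4, 0], [0, 0, 40, 0, 0, 0, 0], [0, 0, 32, 0, 0, 0, 0], [0, 0, 0, 0, 0, 0, 0]]

```text
clock: 6.6
eef_pos: [0.4726, -0.0092, 0.2339]
tool_rot: [0.999, 0.035, 0.004, 0.005]
ft_force: [-0.4, -0.4, 0.2]
grip_width: -0.0
```

jog_arm:
  deltas:
    - [[0, 10, 0, 0, 0, 0, 0], [0, 10, 0, 0, 0, 0, 0], [0, 10, -1, 0, 0, 0, 0], [0, 10, -2, 0, 0, 0, 0], [0, 10, -4, 0, 0, 0, 0]]

```text
clock: 7.1
eef_pos: [0.4781, -0.057, 0.254]
tool_rot: [0.999, 0.036, 0.01, -0.004]
ft_force: [-0.9, 2.1, -2.4]
grip_width: -0.0001
```

```bash
python3 st.py
```

```text
clk 7.1 press xyz mm [  7.5  60.3 254. ] yaw/tilt err [0.4 1.1 0.5] F [-0.9  2.1 -2.4]
```

jog_arm:
  deltas:
    - [[-3, 10, 0, 0, -0.7, -0.4, 0], [-2, 10, 0, 0, -0.5, 0, 0], [0, 10, 0, 0, 0, 0, 0], [0, 10, 0, 0, 0, 0, 0], [0, 10, 0, 0, 0, 0, 0]]

```text
clock: 7.6
eef_pos: [0.4811, -0.1125, 0.2599]
tool_rot: [0.999, 0.039, 0.005, -0.003]
ft_force: [0.3, 3.2, 0.1]
grip_width: -0.0003
```

```bash
python3 st.py
```

```text
clk 7.6 press xyz mm [  6.    4.7 259.9] yaw/tilt err [0.4 0.6 0.2] F [0.3 3.2 0.1]
```

jog_arm:
  deltas:
    - [[-3, 10, -2, 0, -0.5, -0.2, 0], [-2, 10, 0, 0, 0, 0, 0], [0, 10, 1, 0, 0, 0, 0], [0, 10, 3, 0, 0, 0, 0], [0, 8, 5, 0, 0, 0, 0]]

```text
clock: 8.1
eef_pos: [0.4786, -0.1639, 0.2486]
tool_rot: [0.999, 0.041, -0.003, -0.006]
ft_force: [0.4, 3.1, 2.4]
grip_width: -0.0001
```

```bash
python3 st.py
```

```text
clk 8.1 press xyz mm [ -0.7 -46.3 248.6] yaw/tilt err [ 0.6 -0.3 -0.1] F [0.4 3.1 2.4]
```

jog_arm:
  deltas:
    - [[0, 8, 6, 0, 0, 0, 0], [0, 8, 6, 0, 0, 0, 0], [0, 7, 6, 0, 0, 0, 0], [0, 5, 5, 0, 0, 0, 0], [0, 0, 0, 0, 0, 0, 0]]

```text
clock: 8.6
eef_pos: [0.4806, -0.195, 0.2224]
tool_rot: [0.999, 0.041, -0.003, -0.006]
ft_force: [-0.5, 0.5, -0.9]
grip_width: -0.0001
```

jog_arm:
  deltas:
    - [[0, -4, -30, 0, 0, 0, 0], [0, 0, -45, 0, 0, 0, 0], [0, 0, -45, 0, 0, 0, 0], [0, 0, -20, 0, 0, 0, 0], [0, 0, 0, 0, 0, 0, 0]]

```text
clock: 9.1
eef_pos: [0.4783, -0.1972, 0.3652]
tool_rot: [0.999, 0.039, -0.008, -0.0]
ft_force: [0.2, -0.2, 0.1]
grip_width: 0.0005
```

```bash
python3 st.py; python3 - <<'E'
from h import *
a=camera("side")[90:280,205:400,::-1]
a=cv2.resize(a,None,fx=3,fy=3,interpolation=cv2.INTER_CUBIC)
cv2.imwrite("pics/s3.png",a)
E
```

```text
clk 9.1 press xyz mm [ -3.7 -79.5 365.2] yaw/tilt err [ 0.  -0.9  0.2] F [ 0.2 -0.2  0.1]
```

View pics/s3.png

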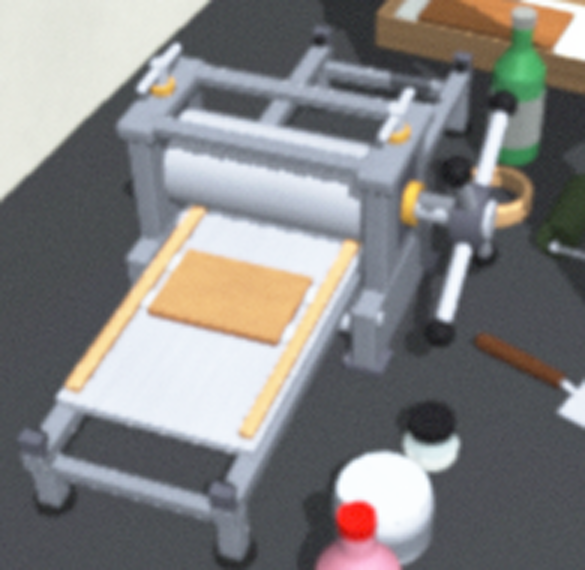

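```bash
python3 - <<'E'
from meas import *
print(theta([(457,169),(503,103),(438,331)],-.5))
for u in [(58,400),(247,450)]: print("bed",back(cs,g(u),.092))
for u in [(148,312),(280,340)]: print("board front",back(cs,g(u),.1075))
for u in [(187,251),(313,277)]: print("board rear",back(cs,g(u),.1075))
E
```

```text
(np.float64(-32.63066134508869), array([0.3, 0.2, 0.1, 0.4, 0.4, 0.3]))
bed [0.31  0.314]
bed [0.118 0.313]
board front [0.275 0.191]
board front [0.137 0.185]
board rear [0.278 0.093]
board rear [0.14  0.088]
```

```bash
python3 -c "
from workcell import *
print(job_done())"
```

```text
the job is handed in; nothing more can be done
None
```

The print is through the press: the whole block is out on the left, and the bed is stopped short of its end stop. I handed the job in at about 9 s of the 54 s allowed.

- **How it was done:** With the fingers shut, I pushed two spokes in turn, about 90° each. The wrist force reading was about 4 N at most.
- **Final position:** In the last side picture the block's rear edge is about 88–93 mm left of the roller's axis. That is about 40 mm clear of the roller and about 30 mm short of the end stop, where it would be at 120 mm.
- **Cross-check:** The bed's front edge moved about 156 mm, against 157 mm expected for the half turn of the wheel.
- **Other things:** After the last push I raised the finger well clear, and the force read about zero. The things on the table visible in the last side crop stand where they did. I did not check the brayer or baren again after the last stroke, and the pink bottle shows only in part. The finger stayed above 220 mm at the wheel, higher than anything loose on the table.
- **Disagreements:** The networks' masks did not separate the balls from the wheel, so I took the ball and edge positions from the pictures by eye. The model fitted to the two fixed cameras was about 4 pixels (2–3 mm) off in the wrist view.

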